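Put the wax tin away and open the dressing bottle

ROBOT

A 6-joint arm with a two-finger parallel gripper is mounted at the origin on the work surface. World frame = base frame: x ahead of the robot, y to its left, z up, the work surface at z = 0. Lengths are in m, angles in rad, forces in N, time in s.
With the tool pointing down it reaches from about 0.275 to 1 m from the base axis. Payload 8.4 kg.
Tool frame: the origin (TCP) lies midway between the tips of the shut fingers; the grasp point (between the pads) lies env.pinch_z behind it (env.pinch_z is the distance from the TCP to the grasp point, in m); z points along the fingers, y is the direction in which the jaws open and shut (so a half turn about z gives the same grasp; the last joint's range is limited). The gripper opens to 85 mm and grips with 20 to 120 N. Pads are 22 mm wide; open, the fingers measure 114 mm over their backs; the gripper's body (76 mm by 85 mm) begins 54 mm behind the grasp point. The pads swing forward as they close: fully open they stand 13 mm farther back than shut.
Start: joints at [1.163, 0.353, 1.633, -0, 1.155, -0.002], TCP at [0.247, 0.574, 0.231] pointing down, gripper open.
Joint ranges: [-2.63, 2.63], [-0.92, 2.1], [0.06, 2.66], [-1.3, 4.44], [0, 2.69], [-3.02, 3.02]. Speed limits (rad/s): [2.22, 2.22, 2.79, 3.14, 3.14, 3.14].

INTERFACE

Orientations are given as a rotation vector (axis times angle).
In Python, from cell import env, imaging gives the robot as it stands. The module is installed in compiled form; this text tells all that it offers.
- The arm moves only by the shell command python3 -m inch 'ROWS' [FORCE]. ROWS is JSON, a list of rows, each an object with "dp": the shift along the world's x, y, z as a fraction of full scale, a list of three; "dr": the turn, a rotation vector about the world's x, y, z as a fraction of full scale, a list of three; "hand": the opening, from 0 (shut) to 1 (fully open). In form: [{"dp": [tx, ty, tz], "dr": [ax, ay, az], "hand": hand}, ...]. A call has exactly 5 rows; each row shifts and turns the commanded pose from where the row before left it; what a row does not reach is not made up. Full scale, the value 1, is 0.025 m for a shift and 4 degrees for a turn. A row lasts 1/10 s, in which the tool goes at most 50 mm and 8.59 degrees, less where a joint would pass 70% of its speed; a pose out of reach is approached as far as the arm can. A call with a number of a shift or a turn outside -1 to 1 is refused whole. A call with a gripper value outside its range is refused whole. The fingers move at their own pace and stop on an object; FORCE is the grip in N (left out, the last holds). Time passes only in rows, so rows that do not move let the fingers close, or fill a call up. It gives the time, the measured TCP pose, the force and the opening at its end, in the units of the state.
- env.read_state(): the state, without advancing time (a new reading comes with each control period).
- imaging.get_image(name): name is "scene" or "side" or "wrist"; returns (picture, depth): 400x640x3 uint8, blue, green, red; 400x640 float32, m along the optical axis (not along the pixel's ray), 0 where there is no reading.
- imaging.camera_model(name): a dict with "mtx" (3x3 intrinsics, pixels), "view" (4x4, takes a point from world to camera coordinates); the wrist camera has in their place "hand_eye" (4x4, takes a point from camera to tool coordinates, whose origin is the TCP and whose axes are the flange's). Camera axes: x right, y up, looking along -z (the intrinsics and any distortion apply to the point x, -y, -z); pixel columns grow to the right and rows downward; lengths in m; the calibration is good to about 2 mm. A picture is of the moment at which its call begins: read the wrist's pose just before it. camera_model takes no time and is no camera call.
- env.finish_job(): hands the job in, once; it reports no verdict.
The state is a dict: "t": time; "joint_positions": joint angles; "dq": joint speeds; "effort": joint torques, N m; "tool_pos": TCP position; "tool_rot": TCP orientation; "ft_force": force on the tool from outside, world axes, zero at the start; "ft_torque": the same for the moment, N m; "gripper_width": opening from 0.0 (shut) to 1.0 (fully open).
Only numpy, scipy, OpenCV 4.12 (cv2) and the standard library are available. Lean on these libraries where they do the work, as an engineer would, in place of code of your own. Each camera call takes 0.05 s, during which the arm holds its last target. There are 200 camera calls.

TASK

Change over from wax to liquid leather dressing: set the smaller of the two polish tins down flat in the organiser's open drawer and slide the drawer gently but fully shut, so that nothing can drip into it. Then twist the cap of the square bottle loose - nobody remembers which way it loosens, so try one way and, if it will not go, the other - and lift it off with its applicator stem; the job finishes with the gripper still holding the cap upright a little way over the open bottle, the stem fully out above the mouth, so that it drips back in. Leave the round bottle, its cap, the large tin, the brush and the shoe horn as they are.

Things in the scene. Friction and masses are not known exactly. Their poses are not given: they have to be found in the camera images.
- organiser: Clear acrylic organiser, fixed: 150 (x) x 280 (y) x 58 mm high to its deck. Origin: centre of its underside; front faces -x (the robot), z up. A full-width drawer lies below the deck. On the deck: two bottle wells (collars 30 mm high) centred at x 25, y -100 and x 25, y 10 mm; and a closed, latched flip-lid box at x -36..76, y 49..138 mm, top 104 mm above the ledge
- drawer (a joint): The organiser's drawer: 0 = fully shut, positive = pulled out towards the organiser's -x (m), stop at 0.115; it starts 0.085 to 0.10 open, slides with about 1 N of friction and stays where it is left
- drawer_floor (a point): On the drawer's floor at the drawer's middle, 10 mm above the ledge; moves with it, axes as the organiser's. Inside, the drawer spans x -70..66, y -127..127 mm of this point; sides rise 34 mm and front panel 42 mm above the floor. With the drawer open, only the part in front of the organiser (nearer -x) can be reached from above
- drawer_lip (a point): Middle of the outer (-x) face of the drawer's pull lip, 34 mm above the ledge: a bar 70 mm wide (y), 10 mm high, that stands 14 mm out of the front panel. The front panel is 5 mm thick, 270 mm wide and goes from 6 to 52 mm above the ledge
- small_tin: The smaller closed polish tin, plain metal, diameter 56 mm, 20 mm high, 50 to 100 g, loose on the ledge. Origin: centre of its underside, z up
- large_tin: The larger closed polish tin, plain metal, diameter 72 mm, 26 mm high, loose on the ledge: not to be moved. Origin: centre of its underside
- square_bottle: White bottle with a square body 56 x 56 mm, in one of the two wells, where it stands fast: it neither turns nor lifts. Origin: centre of its underside, on the deck, 58 mm above the ledge. Shoulder 90 mm above the origin; hollow neck of 19 mm bore up to the mouth, 111 mm above the origin
- mouth (a point): Centre of the rim of the square bottle's neck, 169 mm above the ledge; axes as the organiser's, z up
- square_cap: Black twist-off lug cap on the square bottle. Origin: centre of its lower edge (149 mm above the ledge when on), z up. It loosens in ONE direction only, about 65 degrees to a hard stop, where it lifts straight off; the other way a hard stop comes after a few degrees. Turns easily, does not rise while turned, cannot be pulled off earlier. The direction differs between starts and cannot be seen
- cap_top (a point): Centre of the square bottle cap's flat top, 30 mm above its lower edge. The cap is round and ribbed, 47 mm in diameter, 30 mm high, 30 to 50 g; a bar 40 x 6 mm, 3 mm high, lies across the top along the cap's x axis
- stem_foot (a point): Lower end of the applicator stem fixed inside the cap (stem 6 mm thick, foot 10 x 4 mm), on the cap's axis, 47 mm below the cap's lower edge (67 mm below the mouth while the cap is on)
- round_bottle: White bottle with a round body 56 mm in diameter, in the other well, fixed, same height and neck: to be left alone. Origin: centre of its underside
- round_cap: The round bottle's cap, same as the square bottle's: not to be moved. Origin: centre of its lower edge
- brush: Beech shoe brush, 165 (x) x 50 x 36 mm, lying loose bristles down: not to be moved. Origin: centre of its underside
- shoe_horn: Chrome shoe horn, about 170 (x) x 35 x 8 mm, lying loose: not to be moved. Origin: centre of its underside
Mind the look-alikes: they are no part of the job. What is shaped like the square_cap but blue or pink is not meant. What is shaped like the small_tin but orange is not meant.

How it is judged:
On the way, in this order (a step that is already met when the one before it is completed fails the run):
1. the small tin lies flat in the open drawer, let go (x of small_tin in the frame of drawer_floor between -0.072 and 0.066 m and y of small_tin in the frame of drawer_floor between -0.127 and 0.127 m and z of small_tin in the frame of drawer_floor below 0.004 m and angle between small_tin's own z axis and vertical below 0.15 rad and contact force between the fingers and small_tin below 0.1 N and value of joint drawer above 0.02 m), for 0.1 s.
2. the drawer is fully shut with the tin in it (value of joint drawer below 0.004 m and horizontal distance between small_tin and drawer_floor below 0.13 m and height (world z) of small_tin below 0.016 m), for 0.1 s.
3. the square bottle's cap is off, its stem out of the mouth (z of stem_foot in the frame of mouth above 0 m and contact force between the fingers and square_cap above 0.5 N), for 0.1 s.
At the end, for the whole second after the job is handed in: Tin flat on the drawer's floor (4 mm, 0.15 rad), drawer shut (5 mm). Cap gripped (over 0.5 N), still, upright within 0.35 rad, off the bottle; stem's foot 3-120 mm above the mouth, within 28 mm of its axis. Round cap moved under 10 mm; large tin, brush, horn under 30 mm (value of joint drawer below 0.005 m and x of small_tin in the frame of drawer_floor between -0.072 and 0.066 m and y of small_tin in the frame of drawer_floor between -0.127 and 0.127 m and z of small_tin in the frame of drawer_floor below 0.004 m and angle between small_tin's own z axis and vertical below 0.15 rad and contact force between the fingers and square_cap above 0.5 N and contact force between square_cap and square_bottle below 0.2 N and z of stem_foot in the frame of mouth between 0.003 and 0.12 m and horizontal distance between stem_foot and mouth below 0.028 m and angle between square_cap's own z axis and vertical below 0.35 rad and height (world z) of square_cap above 0.21 m and linear speed of square_cap below 0.03 m/s and distance of round_cap from where it was at the start of the episode below 0.01 m and distance of each of large_tin, brush, shoe_horn from where it was at the start of the episode below 0.03 m); the arm keeps its last pose, push and grip.
It fails at once if the round bottle's cap is moved (distance of round_cap from where it was at the start of the episode above 0.01 m).
It fails at once if the large tin, the brush or the shoe horn is disturbed (distance of any of large_tin, brush, shoe_horn from where it was at the start of the episode above 0.03 m).
It fails at once if the small tin is dropped or thrown (contact force between the fingers and small_tin below 0.05 N and linear speed of small_tin above 0.7 m/s).
It fails at once if the drawer is slammed (velocity of joint drawer below -0.5 m/s).
It also fails if it takes over 72 s, if anything falls off the work surface, if the arm or the gripper's body presses on something with over 40 N, if the wrist force passes 120 N, or if a joint passes its speed limit or range.

## Working session

There is one attempt and no reset: what is moved stays moved. The work goes in short steps, Python scripts to look and compute and a shell command to move; the robot and the scene stay as the last step left them, time stands still between calls to the robot, and variables do not carry over. Pictures are saved under pics/ and viewed, about 8 in all and at most 12, crops included, and the job is handed in when it is done.

```bash
mkdir -p pics; cat > h.py <<'E'
import numpy as np, cv2
from scipy.spatial.transform import Rotation as R
from cell import env, imaging
def cam(name):
    s=env.read_state(); im,d=imaging.get_image(name); m=imaging.camera_model(name); K=np.array(m['mtx'])
    if 'view' in m: T=np.linalg.inv(np.array(m['view']))
    else:
        W=np.eye(4); W[:3,:3]=R.from_rotvec(s['tool_rot']).as_matrix(); W[:3,3]=s['tool_pos']; T=W@np.array(m['hand_eye'])
    return im,d,K,T,m
def world(d,K,T):
    v,u=np.mgrid[:d.shape[0],:d.shape[1]]
    x=(u-K[0,2])/K[0,0]*d; y=(v-K[1,2])/K[1,1]*d
    P=np.stack([x,-y,-d,np.ones_like(d)],-1)
    return (P@T.T)[...,:3]
E
python3 - <<'E'
from h import *
print(env.read_state(), env.pinch_z)
for n in ['scene','side','wrist']:
    im,d,K,T,m=cam(n); cv2.imwrite(f'pics/{n}0.png',im); np.savez(f'{n}0.npz',d=d,K=K,T=T,im=im)
    print(n,K.tolist(),T.round(3).tolist(),[k for k in m])
E
```

```text
{'t': 0.0, 'joint_positions': array([ 1.16259262e+00,  3.53654629e-01,  1.63416032e+00,  5.36687091e-06,
        1.15519661e+00, -2.38962788e-03]), 'dq': array([ 0.00072232,  0.00030851,  0.0001452 , -0.00114362, -0.00132542,
        0.00058199]), 'effort': array([ 2.84217240e-03, -6.05247688e+01, -3.42065227e+01,  2.76144719e-04,
        9.38552519e-03,  8.76724528e-06]), 'tool_pos': array([0.24652685, 0.57379085, 0.23054643]), 'tool_rot': array([-6.33030068e-01, -3.07685311e+00,  2.18022954e-03]), 'ft_force': array([0.18792998, 0.10570858, 1.03682172]), 'ft_torque': array([ 8.20678073e-05, -2.34635983e-02, -3.29172358e-02]), 'gripper_width': 0.9968371156351751} 0.0187
scene [[401.5463353881349, 0.0, 322.62685282308126], [0.0, 401.5463353881349, 196.44253440804061], [0.0, 0.0, 1.0]] [[-0.571, -0.556, 0.604, 1.247], [0.821, -0.375, 0.431, 0.46], [-0.013, 0.742, 0.671, 0.854], [0.0, 0.0, 0.0, 1.0]] ['mtx', 'view']
side [[402.4498632794267, 0.0, 312.76416840699574], [0.0, 402.4498632794267, 201.6086193934681], [0.0, 0.0, 1.0]] [[0.923, 0.234, -0.307, 0.218], [-0.386, 0.565, -0.73, -0.846], [0.003, 0.792, 0.611, 0.859], [0.0, 0.0, 0.0, 1.0]] ['mtx', 'view']
wrist [[333.7971880639088, 0.0, 312.95280544083846], [0.0, 333.7971880639088, 200.37551410268279], [0.0, 0.0, 1.0]] [[0.395, -0.886, -0.243, 0.186], [0.919, 0.381, 0.105, 0.601], [-0.001, -0.265, 0.964, 0.372], [0.0, 0.0, 0.0, 1.0]] ['mtx', 'hand_eye']
```

View pics/scene0.png

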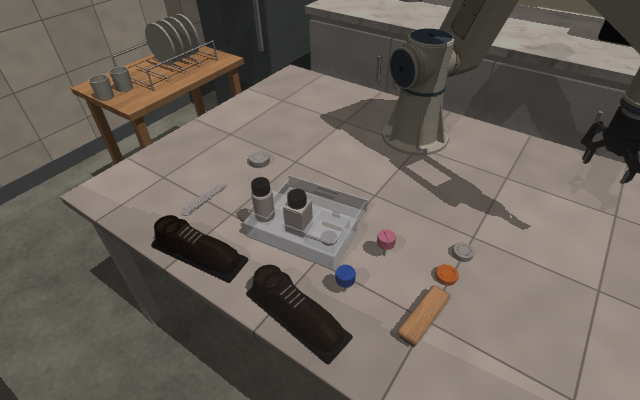

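View pics/side0.png

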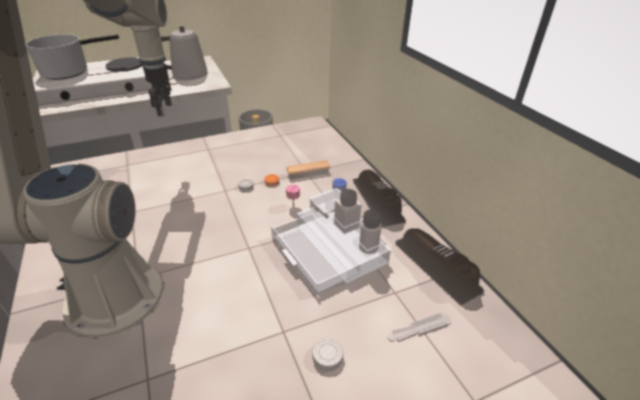

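The scene view shows plain metal tins at (258,159) and (462,251), and an orange look-alike at (447,274). The square bottle's black cap is at (297,198) and the round bottle's at (261,186). The blue cap is at (345,275), the pink cap at (386,239), and the drawer is open towards the robot. Next I'll measure these.

```bash
cat > m.py <<'E'
from h import *
for n in ['scene','side']:
    z=np.load(f'{n}0.npz'); d,K,T,im=z['d'],z['K'],z['T'],z['im']; P=world(d,K,T); P[d==0]=np.nan
    pts={'scene':dict(tinA=(258,159),tinB=(462,251),orange=(447,274),sqcap=(297,198),rdcap=(261,186),blue=(345,275),pink=(386,239),brush=(425,315),horn=(205,200)),
     'side':dict(tinA=(328,352),tinB=(246,185),orange=(272,180),sqcap=(348,197),rdcap=(372,217),pink=(293,190),brush=(308,169),horn=(420,328))}[n]
    for k,(u,v) in pts.items():
        w=P[v-22:v+23,u-22:u+23].reshape(-1,3); c=P[v,u]
        if not np.isfinite(c).all(): print(n,k,'nodepth'); continue
        q=w[(abs(w[:,2]-c[2])<.006)&(np.hypot(*(w[:,:2]-c[:2]).T)<.06)]
        lo,hi=q.min(0),q.max(0)
        (cx,cy),r=cv2.minEnclosingCircle(q[:,:2].astype(np.float32))
        print(n,k,'c',c.round(3),'mid',((lo+hi)/2).round(3),'ext',(hi-lo).round(3),'circ',round(cx,3),round(cy,3),round(2*r,3))
    print('invalid frac',(d==0).mean())
z=np.load('scene0.npz');im=z['im']
a=cv2.resize(im[130:290,225:485],None,fx=3,fy=3,interpolation=cv2.INTER_CUBIC); cv2.imwrite('pics/crop1.png',a)
E
python3 m.py
```

```text
scene tinA c [ 0.463 -0.371  0.021] mid [ 0.455 -0.376  0.021] ext [0.073 0.072 0.012] circ 0.453 -0.376 0.078
scene tinB c [0.465 0.358 0.019] mid [0.46  0.358 0.018] ext [0.055 0.054 0.011] circ 0.46 0.358 0.057
scene orange c [0.557 0.353 0.016] mid [0.557 0.351 0.016] ext [0.059 0.055 0.012] circ 0.557 0.351 0.06
scene sqcap c [ 0.679 -0.024  0.179] mid [ 0.67  -0.035  0.178] ext [0.046 0.048 0.01 ] circ 0.671 -0.035 0.049
scene rdcap c [ 0.694 -0.13   0.178] mid [ 0.686 -0.143  0.177] ext [0.046 0.048 0.01 ] circ 0.684 -0.143 0.052
scene blue c [0.746 0.163 0.077] mid [0.738 0.159 0.076] ext [0.048 0.047 0.009] circ 0.738 0.158 0.049
scene pink c [0.589 0.189 0.075] mid [0.58  0.184 0.075] ext [0.049 0.047 0.012] circ 0.579 0.184 0.05
scene brush c [0.71  0.358 0.035] mid [0.711 0.354 0.035] ext [0.12  0.057 0.012] circ 0.711 0.358 0.12
scene horn c [ 0.702 -0.383  0.005] mid [ 0.702 -0.383  0.004] ext [0.118 0.116 0.01 ] circ 0.702 -0.383 0.12
invalid frac 0.003984375
side tinA c [ 0.452 -0.382  0.024] mid [ 0.451 -0.381  0.024] ext [0.072 0.071 0.012] circ 0.451 -0.381 0.073
side tinB c [0.455 0.341 0.017] mid [0.455 0.354 0.017] ext [0.053 0.057 0.012] circ 0.455 0.356 0.062
side orange c [0.551 0.331 0.02 ] mid [0.552 0.348 0.019] ext [0.055 0.056 0.01 ] circ 0.553 0.348 0.058
side sqcap c [ 0.659 -0.053  0.178] mid [ 0.668 -0.037  0.178] ext [0.049 0.048 0.01 ] circ 0.667 -0.036 0.051
side rdcap c [ 0.677 -0.157  0.18 ] mid [ 0.683 -0.145  0.179] ext [0.047 0.05  0.01 ] circ 0.683 -0.145 0.051
side pink c [0.573 0.165 0.08 ] mid [0.577 0.181 0.078] ext [0.044 0.048 0.008] circ 0.578 0.182 0.05
side brush c [0.694 0.333 0.032] mid [0.694 0.347 0.032] ext [0.119 0.057 0.011] circ 0.694 0.333 0.119
side horn c [ 0.695 -0.399  0.003] mid [ 0.695 -0.399  0.003] ext [0.119 0.119 0.012] circ 0.695 -0.399 0.12
invalid frac 0.003828125
```

View pics/crop1.png

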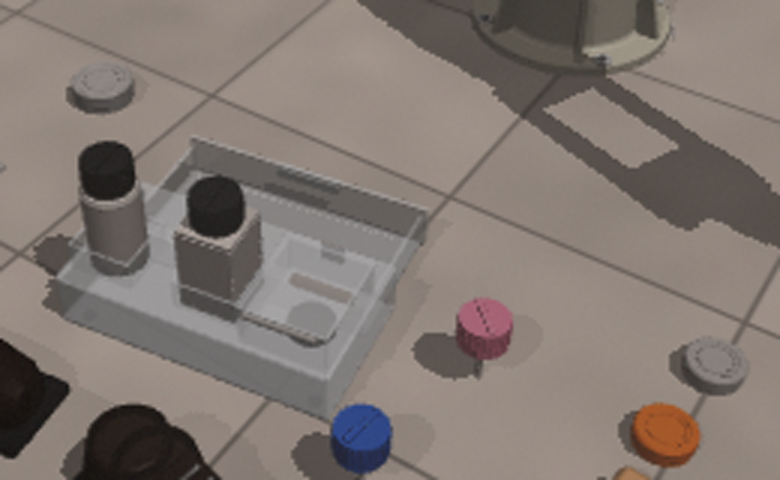

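tinB at (462,251) measures 55 mm across with its top at 18 mm, so it is the small_tin. tinA at (258,159) measures 72 mm, so it is the large tin. The orange one is the decoy. The crop confirms a plain metal tin behind the orange one. The caps are 109 mm apart, which puts the organiser's yaw at about +0.138 rad. I'm moving over the small tin and turning the jaws to the organiser's y axis.

```bash

python3 -m inch '[{"dp":[0.84,-0.87,0],"dr":[0,0,0.78],"hand":1},{"dp":[0.84,-0.87,0],"dr":[0,0,0.78],"hand":1},{"dp":[0.84,-0.87,0],"dr":[0,0,0.78],"hand":1},{"dp":[0.84,-0.87,0],"dr":[0,0,0.78],"hand":1},{"dp":[0.84,-0.87,0],"dr":[0,0,0.78],"hand":1}]' 40
python3 -m inch '[{"dp":[0.84,-0.87,-0.5],"dr":[0,0,0.78],"hand":1},{"dp":[0.84,-0.87,-0.5],"dr":[0,0,0.78],"hand":1},{"dp":[0.84,-0.87,-0.5],"dr":[0,0,0.78],"hand":1},{"dp":[0.84,-0.87,-0.5],"dr":[0,0,0.78],"hand":1},{"dp":[0.84,-0.87,-0.5],"dr":[0,0,0.78],"hand":1}]'
python3 - <<'E'
from h import *
im,d,K,T,m=cam('wrist'); P=world(d,K,T); cv2.imwrite('pics/w1.png',im)
s=env.read_state(); print(s['tool_pos'],R.from_rotvec(s['tool_rot']).as_matrix().round(3).tolist(),s['joint_positions'].round(2))
q=P[(abs(P[...,2]-.018)<.004)&(np.hypot(P[...,0]-.458,P[...,1]-.357)<.045)&(d>0)]
print(len(q),q.min(0),q.max(0),(q.min(0)+q.max(0))/2)
E
```

```text
t: 0.65
tool_pos: [0.3523, 0.4644, 0.2311]
tool_rot: [-0.206, -3.135, 0.001]
ft_force: [0.5, 0.5, 0.0]
gripper_width: 0.999
t: 1.15
tool_pos: [0.4574, 0.3557, 0.1681]
tool_rot: [0.221, -3.134, 0.0]
ft_force: [0.0, 0.7, -0.2]
gripper_width: 1.0
[0.45904317 0.35236549 0.16614857] [[-0.99, -0.143, -0.001], [-0.143, 0.99, -0.003], [0.001, -0.003, -1.0]] [ 0.65  0.35  1.79 -0.    1.   -1.06]
2936 [0.42984469 0.32852798 0.01429903] [0.48550578 0.38395824 0.02109764] [0.45767524 0.35624311 0.01769833]
```

View pics/w1.png

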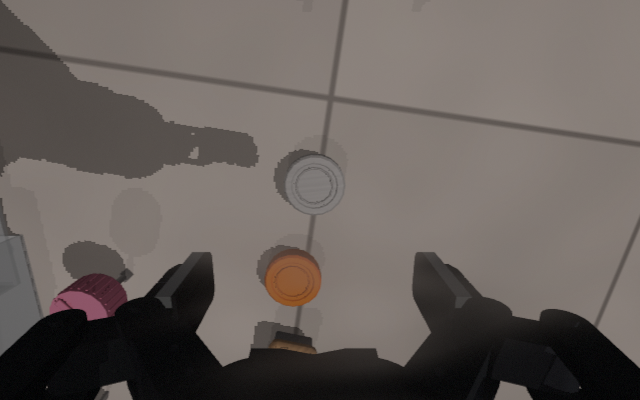

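The wrist view shows the plain tin at (315,185) and the orange one at (293,277), and the tin centre measures (0.4575, 0.356). Now I'll descend and grip.

```bash

python3 -m inch '[{"dp":[0,0.12,-0.9],"dr":[0,0,0],"hand":1},{"dp":[0,0,-0.9],"dr":[0,0,0],"hand":1},{"dp":[0,0,-0.9],"dr":[0,0,0],"hand":1},{"dp":[0,0,-0.9],"dr":[0,0,0],"hand":1},{"dp":[0,0,-0.9],"dr":[0,0,0],"hand":1}]' 40
python3 -m inch '[{"dp":[0,0,-0.8],"dr":[0,0,0],"hand":1},{"dp":[0,0,-0.8],"dr":[0,0,0],"hand":1},{"dp":[0,0,-0.4],"dr":[0,0,0],"hand":1},{"dp":[0,0,-0.1],"dr":[0,0,0],"hand":1},{"dp":[0,0,0],"dr":[0,0,0],"hand":1}]'
python3 -m inch '[{"dp":[0,0,0],"dr":[0,0,0],"hand":0},{"dp":[0,0,0],"dr":[0,0,0],"hand":0},{"dp":[0,0,0],"dr":[0,0,0],"hand":0},{"dp":[0,0,0],"dr":[0,0,0],"hand":0},{"dp":[0,0,0],"dr":[0,0,0],"hand":0}]' 40
python3 -m inch '[{"dp":[0,0,0],"dr":[0,0,0],"hand":0},{"dp":[0,0,0],"dr":[0,0,0],"hand":0},{"dp":[0,0,0],"dr":[0,0,0],"hand":0},{"dp":[0,0,0],"dr":[0,0,0],"hand":0},{"dp":[0,0,0],"dr":[0,0,0],"hand":0}]'
```

```text
t: 1.7
tool_pos: [0.4565, 0.3597, 0.0553]
tool_rot: [0.217, -3.134, 0.0]
ft_force: [-0.1, 0.3, -0.5]
gripper_width: 1.003
t: 2.2
tool_pos: [0.4567, 0.3598, 0.0038]
tool_rot: [0.218, -3.134, 0.0]
ft_force: [1.2, -0.3, -0.5]
gripper_width: 0.999
t: 2.7
tool_pos: [0.4572, 0.3601, 0.0051]
tool_rot: [-0.218, 3.133, 0.001]
ft_force: [-2.1, -1.1, 8.0]
gripper_width: 0.634
t: 3.2
tool_pos: [0.4572, 0.3601, 0.0051]
tool_rot: [-0.218, 3.133, 0.001]
ft_force: [-1.5, -1.1, 7.8]
gripper_width: 0.636
```

```bash

python3 -m inch '[{"dp":[0,0,0.3],"dr":[0,0,0],"hand":0},{"dp":[0,0,0.9],"dr":[0,0,0],"hand":0},{"dp":[0,0,1],"dr":[0,0,0],"hand":0},{"dp":[0,0,1],"dr":[0,0,0],"hand":0},{"dp":[0,0,1],"dr":[0,0,0],"hand":0}]'
python3 -m inch '[{"dp":[0,-0.5,1],"dr":[0,0,0],"hand":0},{"dp":[0.1,-1,1],"dr":[0,0,0],"hand":0},{"dp":[0.1,-1,0],"dr":[0,0,0],"hand":0},{"dp":[0.1,-1,0],"dr":[0,0,0],"hand":0},{"dp":[0.1,-1,0],"dr":[0,0,0],"hand":0}]'
python3 -m inch '[{"dp":[0.1,-1,0],"dr":[0,0,0],"hand":0},{"dp":[0.1,-1,0],"dr":[0,0,0],"hand":0},{"dp":[0.1,-1,0],"dr":[0,0,0],"hand":0},{"dp":[0.1,-1,0],"dr":[0,0,0],"hand":0},{"dp":[0.1,-1,0],"dr":[0,0,0],"hand":0}]'
python3 -m inch '[{"dp":[0,-1,0],"dr":[0,0,0],"hand":0},{"dp":[0,-1,0],"dr":[0,0,0],"hand":0},{"dp":[0,-1,0],"dr":[0,0,0],"hand":0},{"dp":[0,-1,0],"dr":[0,0,0],"hand":0},{"dp":[0,-1,0],"dr":[0,0,0],"hand":0}]'
python3 - <<'E'
from h import *
im,d,K,T,m=cam('wrist'); P=world(d,K,T); cv2.imwrite('pics/w2.png',im); np.savez('w2.npz',P=P,d=d)
s=env.read_state(); print(s['tool_pos'],s['joint_positions'].round(2))
# organiser frame
yaw=.138;o=np.array([.6456,-.0493]); Rm=np.array([[np.cos(yaw),np.sin(yaw)],[-np.sin(yaw),np.cos(yaw)]])
def hist(P,d):
    L=P.copy(); L[...,:2]=(P[...,:2]-o)@Rm.T
    for y0 in (-.11,-.08,-.05,0.05,.1):
        q=L[(abs(L[...,1]-y0)<.01)&(d>0)&(L[...,0]<0)&(L[...,0]>-.25)]
        print(y0,[(round(-.25+.01*i,2),round(float(np.median(c[:,2])),3)) for i in range(25) if len(c:=q[np.floor((q[:,0]+.25)/.01)==i])>3])
hist(P,d)
im,d,K,T,m=cam('side'); P=world(d,K,T);print('side'); hist(P,d); cv2.imwrite('pics/s2.png',cv2.resize(im[150:310,240:420],None,fx=4,fy=3.6))
E
```

```text
t: 3.7
tool_pos: [0.4567, 0.3597, 0.1105]
tool_rot: [-0.218, 3.134, 0.001]
ft_force: [0.6, -0.0, -0.0]
gripper_width: 0.632
t: 4.2
tool_pos: [0.4668, 0.2464, 0.1598]
tool_rot: [-0.218, 3.133, 0.001]
ft_force: [0.1, 1.6, -0.5]
gripper_width: 0.633
t: 4.7
tool_pos: [0.4793, 0.1213, 0.1595]
tool_rot: [-0.218, 3.133, 0.0]
ft_force: [0.2, -0.3, -0.1]
gripper_width: 0.635
t: 5.2
tool_pos: [0.4792, -0.0038, 0.1595]
tool_rot: [-0.218, 3.133, -0.0]
ft_force: [1.0, -0.4, -0.2]
gripper_width: 0.634
[ 0.47912811 -0.00629499  0.15947975] [-0.02  0.22  2.01 -0.    0.92 -1.72]
-0.11 [(-0.25, -0.001), (-0.24, -0.001), (-0.23, -0.001), (-0.22, -0.001), (-0.21, -0.001), (-0.2, -0.001), (-0.19, -0.001), (-0.18, -0.001), (-0.17, 0.038), (-0.16, 0.009), (-0.15, 0.009), (-0.14, 0.009), (-0.13, 0.009), (-0.12, 0.009), (-0.11, 0.009), (-0.1, 0.009), (-0.09, 0.009), (-0.08, 0.01), (-0.07, 0.056), (-0.06, 0.009), (-0.05, 0.009), (-0.03, 0.057), (-0.02, 0.057), (-0.01, 0.057)]
-0.08 [(-0.25, -0.001), (-0.24, -0.001), (-0.23, -0.001), (-0.22, -0.001), (-0.21, -0.001), (-0.2, -0.001), (-0.19, -0.001), (-0.18, -0
[... 2301 characters left out ...]
), (-0.2, 0.382), (-0.19, 0.332), (-0.18, 0.232), (-0.17, 0.173), (-0.15, 0.012), (-0.14, 0.332), (-0.13, 0.306), (-0.12, 0.009), (-0.11, 0.009), (-0.1, 0.009), (-0.09, 0.01), (-0.08, 0.054), (-0.07, 0.033), (-0.06, 0.012), (-0.05, 0.058), (-0.04, 0.067), (-0.03, 0.081), (-0.02, 0.08), (-0.01, 0.088)]
0.1 [(-0.25, -0.0), (-0.24, 0.0), (-0.23, -0.0), (-0.22, -0.001), (-0.21, -0.0), (-0.2, -0.001), (-0.19, -0.001), (-0.18, 0.032), (-0.17, 0.191), (-0.16, 0.192), (-0.15, 0.545), (-0.14, 0.539), (-0.13, 0.011), (-0.12, 0.011), (-0.11, 0.01), (-0.1, 0.01), (-0.09, 0.01), (-0.08, 0.012), (-0.07, 0.056), (-0.06, 0.055), (-0.05, 0.059), (-0.04, 0.089), (-0.03, 0.103), (-0.02, 0.105), (-0.01, 0.104)]
```

View pics/w2.png

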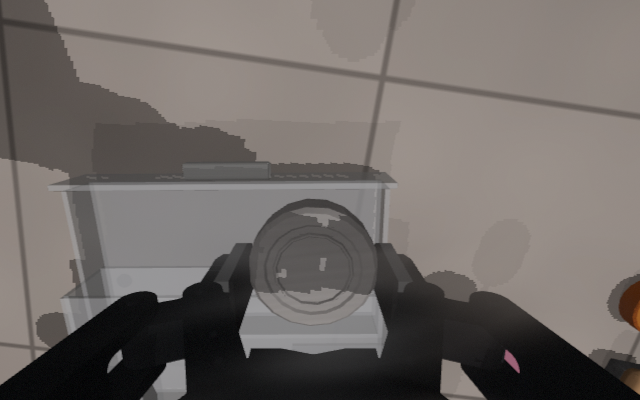

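The tin is held, and the drawer is empty. Its front panel's inner face is at org x ≈ -0.163 and the organiser front at -0.075. I'll place the tin at org (-0.119, -0.02).

```bash

python3 -m inch '[{"dp":[0.41,-0.63,0],"dr":[0,0,0],"hand":0},{"dp":[0.41,-0.63,0],"dr":[0,0,0],"hand":0},{"dp":[0.41,-0.63,0],"dr":[0,0,0],"hand":0},{"dp":[0.41,-0.63,0],"dr":[0,0,0],"hand":0},{"dp":[0.41,-0.63,0],"dr":[0,0,0],"hand":0}]'
python3 -m inch '[{"dp":[0,0,-0.9],"dr":[0,0,0],"hand":0},{"dp":[0,0,-0.9],"dr":[0,0,0],"hand":0},{"dp":[0,0,-0.9],"dr":[0,0,0],"hand":0},{"dp":[0,0,-0.9],"dr":[0,0,0],"hand":0},{"dp":[0,0,-0.9],"dr":[0,0,0],"hand":0}]'
python3 -m inch '[{"dp":[0,0,-0.5],"dr":[0,0,0],"hand":0},{"dp":[0,0,-0.3],"dr":[0,0,0],"hand":0},{"dp":[0,0,-0.2],"dr":[0,0,0],"hand":0},{"dp":[0,0,0],"dr":[0,0,0],"hand":0},{"dp":[0,0,0],"dr":[0,0,0],"hand":0}]'
```

```text
t: 5.8
tool_pos: [0.5313, -0.0823, 0.1589]
tool_rot: [-0.218, 3.134, 0.0]
ft_force: [-0.1, -0.8, 0.2]
gripper_width: 0.631
t: 6.3
tool_pos: [0.531, -0.082, 0.0453]
tool_rot: [-0.217, 3.134, -0.0]
ft_force: [-0.2, -0.3, -0.9]
gripper_width: 0.635
t: 6.8
tool_pos: [0.531, -0.0816, 0.0219]
tool_rot: [-0.218, 3.133, -0.0]
ft_force: [-0.5, 0.5, -0.2]
gripper_width: 0.636
```

```bash

python3 -m inch '[{"dp":[0,0,-0.12],"dr":[0,0,0],"hand":0},{"dp":[0,0,-0.08],"dr":[0,0,0],"hand":0},{"dp":[0,0,-0.08],"dr":[0,0,0],"hand":0},{"dp":[0,0,0],"dr":[0,0,0],"hand":0},{"dp":[0,0,0],"dr":[0,0,0],"hand":0}]'
python3 -m inch '[{"dp":[0,0,0],"dr":[0,0,0],"hand":0.75},{"dp":[0,0,0],"dr":[0,0,0],"hand":0.85},{"dp":[0,0,0],"dr":[0,0,0],"hand":0.85},{"dp":[0,0,0],"dr":[0,0,0],"hand":0.85},{"dp":[0,0,0],"dr":[0,0,0],"hand":0.85}]'
python3 -m inch '[{"dp":[0,0,0.4],"dr":[0,0,0],"hand":0.85},{"dp":[0,0,0.9],"dr":[0,0,0],"hand":0.85},{"dp":[0,0,1],"dr":[0,0,0],"hand":0.85},{"dp":[0,0,1],"dr":[0,0,0],"hand":0.85},{"dp":[-0.8,0,0.5],"dr":[0,0,0],"hand":0.5}]'
python3 -m inch '[{"dp":[-1,0.3,0],"dr":[0,0,0],"hand":0},{"dp":[-1,0,0],"dr":[0,0,0],"hand":0},{"dp":[-1,0,0],"dr":[0,0,0],"hand":0},{"dp":[-0.5,0,0],"dr":[0,0,0],"hand":0},{"dp":[0,0,0],"dr":[0,0,0],"hand":0}]'
cat > org.py <<'E'
from h import *
yaw=.138;o=np.array([.6456,-.0493]); Rm=np.array([[np.cos(yaw),np.sin(yaw)],[-np.sin(yaw),np.cos(yaw)]])
def loc(P):
    L=np.array(P,float).copy(); L[...,:2]=(L[...,:2]-o)@Rm.T; return L
def wor(x,y): return Rm.T@[x,y]+o
E
python3 - <<'E'
from org import *
s=env.read_state(); print(s['tool_pos'],'org',loc(s['tool_pos']),s['joint_positions'].round(2))
im,d,K,T,m=cam('wrist'); P=world(d,K,T); cv2.imwrite('pics/w3.png',im); L=loc(P)
q=L[(abs(L[...,2]-.029)<.004)&(np.hypot(L[...,0]+.119,L[...,1]+.02)<.04)&(d>0)]; print('tin',len(q),q.min(0),q.max(0))
for n,(a,b) in dict(lip=(.028,.041),panel=(.046,.056)).items():
    q=L[(L[...,2]>a)&(L[...,2]<b)&(L[...,0]<-.155)&(L[...,0]>-.21)&(abs(L[...,1])<.13)&(d>0)]
    if len(q): print(n,len(q),np.percentile(q,[2,50,98],axis=0).round(4).tolist())
E
```

```text
t: 7.3
tool_pos: [0.5315, -0.0814, 0.0151]
tool_rot: [-0.217, 3.132, -0.0]
ft_force: [0.1, 2.0, 8.0]
gripper_width: 0.634
t: 7.8
tool_pos: [0.5303, -0.0815, 0.0142]
tool_rot: [0.218, -3.134, -0.0]
ft_force: [0.2, 1.2, 0.8]
gripper_width: 0.846
t: 8.3
tool_pos: [0.5137, -0.0819, 0.1124]
tool_rot: [-0.218, 3.128, -0.002]
ft_force: [-0.9, 0.1, 0.8]
gripper_width: 0.701
t: 8.8
tool_pos: [0.4218, -0.074, 0.1097]
tool_rot: [0.217, -3.134, -0.0]
ft_force: [0.5, -0.2, -0.9]
gripper_width: -0.0
[ 0.42181826 -0.07397355  0.10966851] org [-0.22504842  0.00634497  0.10966851] [-0.18  0.22  2.15 -0.    0.77 -1.89]
tin 245 [-0.12560943  0.00083431  0.02627618] [-0.1036299   0.01032762  0.03055446]
lip 2616 [[-0.1821, -0.1257, 0.0283], [-0.1686, -0.0282, 0.0353], [-0.1669, 0.1255, 0.0406]]
panel 1431 [[-0.1696, -0.1281, 0.0462], [-0.1673, -0.0789, 0.0503], [-0.163, 0.1282, 0.0519]]
```

View pics/w3.png

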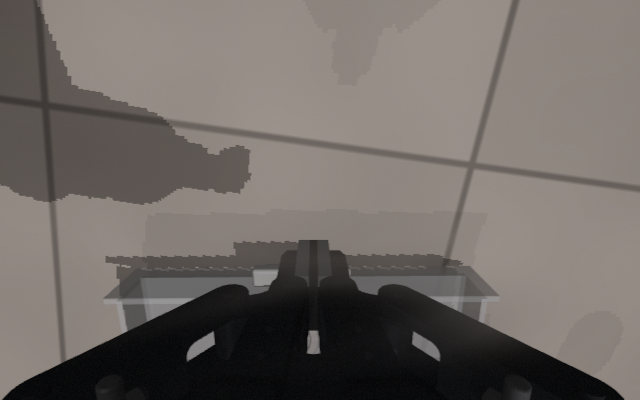

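The tin is lying free in the drawer. The lip's face is at org x ≈ -0.182, so the drawer is about 0.0935 open. Next I'll lower the shut fingers in front of the lip and push gently.

```bash

python3 -m inch '[{"dp":[0,0,-0.9],"dr":[0,0,0],"hand":0},{"dp":[0,0,-0.9],"dr":[0,0,0],"hand":0},{"dp":[0,0,-0.9],"dr":[0,0,0],"hand":0},{"dp":[0,0,-0.8],"dr":[0,0,0],"hand":0},{"dp":[0,0,0],"dr":[0,0,0],"hand":0}]'
python3 -m inch '[{"dp":[0.3,0.04,0],"dr":[0,0,0],"hand":0},{"dp":[0.3,0.04,0],"dr":[0,0,0],"hand":0},{"dp":[0.3,0.04,0],"dr":[0,0,0],"hand":0},{"dp":[0.3,0.04,0],"dr":[0,0,0],"hand":0},{"dp":[0.3,0.04,0],"dr":[0,0,0],"hand":0}]'
python3 -m inch '[{"dp":[0.4,0.055,0],"dr":[0,0,0],"hand":0},{"dp":[0.4,0.055,0],"dr":[0,0,0],"hand":0},{"dp":[0.4,0.055,0],"dr":[0,0,0],"hand":0},{"dp":[0.4,0.055,0],"dr":[0,0,0],"hand":0},{"dp":[0.4,0.055,0],"dr":[0,0,0],"hand":0}]'
python3 -m inch '[{"dp":[0.3,0.04,0],"dr":[0,0,0],"hand":0},{"dp":[0.3,0.04,0],"dr":[0,0,0],"hand":0},{"dp":[0.2,0.03,0],"dr":[0,0,0],"hand":0},{"dp":[0.2,0.03,0],"dr":[0,0,0],"hand":0},{"dp":[0,0,0],"dr":[0,0,0],"hand":0}]'
python3 - <<'E'
from org import *
s=env.read_state(); print(s['tool_pos'],'org',loc(s['tool_pos']),s['ft_force'])
E
```

```text
t: 9.35
tool_pos: [0.4231, -0.0739, 0.02]
tool_rot: [0.218, -3.131, -0.001]
ft_force: [-0.7, 0.7, -1.0]
gripper_width: 0.003
t: 9.85
tool_pos: [0.4613, -0.0689, 0.0223]
tool_rot: [-0.218, 3.134, -0.0]
ft_force: [-1.2, 0.8, 1.2]
gripper_width: -0.004
t: 10.35
tool_pos: [0.5113, -0.0619, 0.0217]
tool_rot: [0.218, -3.134, -0.0]
ft_force: [-1.9, 1.3, 1.1]
gripper_width: -0.003
t: 10.85
tool_pos: [0.5364, -0.0587, 0.0219]
tool_rot: [-0.218, 3.133, -0.0]
ft_force: [0.4, -0.0, -0.3]
gripper_width: 0.005
[ 0.53641403 -0.05865155  0.02189339] org [-0.10943437  0.00575724  0.02189339] [ 0.35120772 -0.04468831 -0.28908291]
```

```bash

python3 -m inch '[{"dp":[0.1,0.014,0],"dr":[0,0,0],"hand":0},{"dp":[0.1,0.014,0],"dr":[0,0,0],"hand":0},{"dp":[0.06,0.008,0],"dr":[0,0,0],"hand":0},{"dp":[0.06,0.008,0],"dr":[0,0,0],"hand":0},{"dp":[0,0,0],"dr":[0,0,0],"hand":0}]'
python3 -m inch '[{"dp":[0.04,0.006,0],"dr":[0,0,0],"hand":0},{"dp":[0.04,0.006,0],"dr":[0,0,0],"hand":0},{"dp":[0.04,0.006,0],"dr":[0,0,0],"hand":0},{"dp":[0,0,0],"dr":[0,0,0],"hand":0},{"dp":[0,0,0],"dr":[0,0,0],"hand":0}]'
```

```text
t: 11.35
tool_pos: [0.5437, -0.0575, 0.0218]
tool_rot: [-0.218, 3.134, -0.0]
ft_force: [-0.3, 0.1, 0.0]
gripper_width: -0.001
t: 11.85
tool_pos: [0.545, -0.0572, 0.0216]
tool_rot: [0.218, -3.131, -0.0]
ft_force: [-6.1, -2.1, 3.9]
gripper_width: 0.002
```

The push force rose to 6 N at org x -0.101, where I predicted the shut position. I'll give one small extra push, back away, rise, and check.

```bash

python3 -m inch '[{"dp":[0.04,0.006,0],"dr":[0,0,0],"hand":0},{"dp":[0,0,0],"dr":[0,0,0],"hand":0},{"dp":[0,0,0],"dr":[0,0,0],"hand":0},{"dp":[0,0,0],"dr":[0,0,0],"hand":0},{"dp":[0,0,0],"dr":[0,0,0],"hand":0}]'
python3 -m inch '[{"dp":[-0.5,-0.07,0],"dr":[0,0,0],"hand":0},{"dp":[-1,-0.13,0],"dr":[0,0,0],"hand":0},{"dp":[-0.5,-0.07,1],"dr":[0,0,0],"hand":0},{"dp":[0,0,1],"dr":[0,0,0],"hand":0},{"dp":[0,0,1],"dr":[0,0,0],"hand":0}]'
python3 -m inch '[{"dp":[0,0,1],"dr":[0,0,0],"hand":0.3},{"dp":[0,0,1],"dr":[0,0,0],"hand":1},{"dp":[0,0,1],"dr":[0,0,0],"hand":1},{"dp":[0,0,1],"dr":[0,0,0],"hand":1},{"dp":[0,0,1],"dr":[0,0,0],"hand":1}]'
python3 - <<'E'
from org import *
s=env.read_state(); print(s['tool_pos'],'org',loc(s['tool_pos']),s['joint_positions'].round(2))
im,d,K,T,m=cam('side'); P=world(d,K,T); L=loc(P); cv2.imwrite('pics/s4.png',cv2.resize(im[150:310,240:420],None,fx=4,fy=3.6))
q=L[(L[...,2]>.043)&(L[...,2]<.06)&(L[...,0]<-.05)&(L[...,0]>-.21)&(abs(L[...,1])<.12)&(d>0)]
print('front',np.percentile(q,[1,5,50],axis=0).round(4).tolist())
for n in ('side','scene'):
    if n=='scene': im,d,K,T,m=cam('scene'); P=world(d,K,T)
    q=P[(abs(P[...,2]-.179)<.005)&(np.hypot(P[...,0]-.669,P[...,1]+.036)<.04)&(d>0)]
    print(n,'cap',len(q),(q.min(0)+q.max(0))/2,q.max(0)-q.min(0))
E
```

```text
t: 12.35
tool_pos: [0.545, -0.0571, 0.0216]
tool_rot: [0.218, -3.129, -0.0]
ft_force: [-8.5, -3.6, 7.0]
gripper_width: 0.0
t: 12.85
tool_pos: [0.4967, -0.0637, 0.0975]
tool_rot: [-0.217, 3.134, 0.0]
ft_force: [0.4, 0.4, 0.1]
gripper_width: -0.005
t: 13.35
tool_pos: [0.4972, -0.0637, 0.2228]
tool_rot: [-0.218, 3.133, -0.0]
ft_force: [0.2, -0.0, -0.2]
gripper_width: 0.848
[ 0.49724021 -0.06366173  0.22284389] org [-0.14892498  0.00618353  0.22284389] [-0.13  0.17  1.9   0.    1.07 -1.84]
front [[-0.078, -0.1172, 0.0436], [-0.077, -0.1094, 0.0454], [-0.0675, -0.014, 0.057]]
side cap 147 [ 0.66667244 -0.03780259  0.17872711] [0.04674121 0.04755472 0.00943847]
scene cap 200 [ 0.67014308 -0.03420712  0.17910294] [0.04672003 0.0462697  0.00945946]
```

View pics/s4.png

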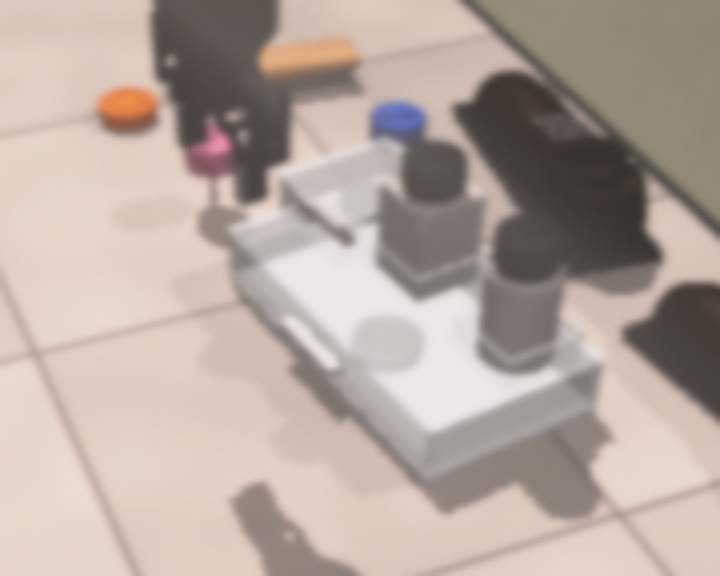

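The drawer is shut (front panel at org x -0.078) with the tin flat inside, seen through the deck at (388,343). Next I'll go over the square cap and turn the jaws by -80° so joint 6 has room both ways.

```bash

python3 -m inch '[{"dp":[0.34,0.055,0.1],"dr":[0,0,-1],"hand":1},{"dp":[0.34,0.055,0.1],"dr":[0,0,-1],"hand":1},{"dp":[0.34,0.055,0.1],"dr":[0,0,-1],"hand":1},{"dp":[0.34,0.055,0.1],"dr":[0,0,-1],"hand":1},{"dp":[0.34,0.055,0.1],"dr":[0,0,-1],"hand":1}]'
python3 -m inch '[{"dp":[0.34,0.055,0],"dr":[0,0,-1],"hand":1},{"dp":[0.34,0.055,0],"dr":[0,0,-1],"hand":1},{"dp":[0.34,0.055,0],"dr":[0,0,-1],"hand":1},{"dp":[0.34,0.055,0],"dr":[0,0,-1],"hand":1},{"dp":[0.34,0.055,0],"dr":[0,0,-1],"hand":1}]'
python3 -m inch '[{"dp":[0.34,0.055,0],"dr":[0,0,-1],"hand":1},{"dp":[0.34,0.055,0],"dr":[0,0,-1],"hand":1},{"dp":[0.34,0.055,0],"dr":[0,0,-1],"hand":1},{"dp":[0.34,0.055,0],"dr":[0,0,-1],"hand":1},{"dp":[0.34,0.055,0],"dr":[0,0,-1],"hand":1}]'
python3 -m inch '[{"dp":[0.34,0.055,0],"dr":[0,0,-1],"hand":1},{"dp":[0.34,0.055,0],"dr":[0,0,-1],"hand":1},{"dp":[0.34,0.055,0],"dr":[0,0,-1],"hand":1},{"dp":[0.34,0.055,0],"dr":[0,0,-1],"hand":1},{"dp":[0.34,0.055,0],"dr":[0,0,-1],"hand":1}]'
python3 - <<'E'
from org import *
s=env.read_state(); print(s['tool_pos'],s['joint_positions'].round(2),R.from_rotvec(s['tool_rot']).as_matrix()[:,1:].round(3).tolist())
im,d,K,T,m=cam('wrist'); P=world(d,K,T); cv2.imwrite('pics/w5.png',im)
q=P[(abs(P[...,2]-.179)<.006)&(np.hypot(P[...,0]-.669,P[...,1]+.036)<.035)&(d>0)]
print('cap',len(q),(q.min(0)+q.max(0))/2,q.max(0)-q.min(0))
E
```

```text
t: 13.95
tool_pos: [0.5398, -0.0567, 0.2335]
tool_rot: [-0.334, -3.123, -0.0]
ft_force: [-0.1, 0.5, -0.2]
gripper_width: 1.0
t: 14.45
tool_pos: [0.5823, -0.0499, 0.2332]
tool_rot: [-0.871, -3.018, -0.0]
ft_force: [-0.1, -0.5, -0.2]
gripper_width: 0.999
t: 14.95
tool_pos: [0.6249, -0.043, 0.2332]
tool_rot: [-1.382, -2.821, 0.0]
ft_force: [0.3, 0.8, 0.2]
gripper_width: 1.001
t: 15.45
tool_pos: [0.6674, -0.0361, 0.233]
tool_rot: [-1.851, -2.538, 0.0]
ft_force: [-0.2, -0.3, 0.5]
gripper_width: 1.002
[ 0.66736136 -0.03610373  0.23304333] [-0.06  0.42  1.53  0.    1.19 -0.37] [[0.952, -0.001], [0.305, 0.0], [-0.001, -1.0]]
cap 4263 [ 0.66872921 -0.03602713  0.17804676] [0.04803    0.04738879 0.0100703 ]
```

View pics/w5.png

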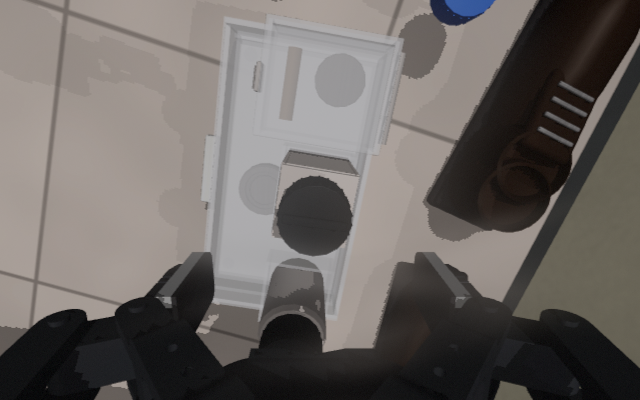

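The wrist view shows the black square cap at (315,215), under the tool within 1.5 mm. I'll descend to TCP z ≈ 0.153 and grip.

```bash

python3 -m inch '[{"dp":[0.05,0,-0.8],"dr":[0,0,0],"hand":1},{"dp":[0,0,-0.9],"dr":[0,0,0],"hand":1},{"dp":[0,0,-0.8],"dr":[0,0,0],"hand":1},{"dp":[0,0,-0.5],"dr":[0,0,0],"hand":1},{"dp":[0,0,-0.2],"dr":[0,0,0],"hand":1}]'
python3 -m inch '[{"dp":[0,0,0],"dr":[0,0,0],"hand":0},{"dp":[0,0,0],"dr":[0,0,0],"hand":0},{"dp":[0,0,0],"dr":[0,0,0],"hand":0},{"dp":[0,0,0],"dr":[0,0,0],"hand":0},{"dp":[0,0,0],"dr":[0,0,0],"hand":0}]' 50
python3 -m inch '[{"dp":[0,0,0],"dr":[0,0,0],"hand":0},{"dp":[0,0,0],"dr":[0,0,0],"hand":0},{"dp":[0,0,0],"dr":[0,0,0],"hand":0},{"dp":[0,0,0],"dr":[0,0,0],"hand":0},{"dp":[0,0,0],"dr":[0,0,0],"hand":0}]'
python3 - <<'E'
from h import *
s=env.read_state(); print(s['tool_pos'],s['ft_force'],s['ft_torque'],s['joint_positions'][5],s['effort'][5])
E
```

```text
t: 16.0
tool_pos: [0.6676, -0.0362, 0.1524]
tool_rot: [-1.846, -2.54, 0.002]
ft_force: [0.2, -0.8, 0.1]
gripper_width: 1.003
t: 16.5
tool_pos: [0.6692, -0.0363, 0.1557]
tool_rot: [1.847, 2.54, 0.001]
ft_force: [-1.7, -0.6, 6.1]
gripper_width: 0.535
t: 17.0
tool_pos: [0.6692, -0.0363, 0.1557]
tool_rot: [1.847, 2.54, 0.001]
ft_force: [-0.6, -0.7, 6.3]
gripper_width: 0.535
[ 0.66920337 -0.03627473  0.15571269] [-0.60997092 -0.73261663  6.27168527] [-0.0431735   0.44261015  0.01964416] -0.3696630563592766 0.0027747557032853365
```

The grip is good: width 45.5 mm on a 47 mm cap. I'll relieve the vertical push and turn +8° counter-clockwise while watching the torque.

```bash

python3 -m inch '[{"dp":[0,0,0.12],"dr":[0,0,0],"hand":0},{"dp":[0,0,0],"dr":[0,0,0.5],"hand":0},{"dp":[0,0,0],"dr":[0,0,0.5],"hand":0},{"dp":[0,0,0],"dr":[0,0,0.5],"hand":0},{"dp":[0,0,0],"dr":[0,0,0.5],"hand":0}]'
python3 - <<'E'
from h import *
s=env.read_state(); print(s['tool_pos'],s['ft_force'],s['ft_torque'],s['joint_positions'][5],s['effort'][5])
E
python3 -m inch '[{"dp":[0,0,0],"dr":[0,0,0.5],"hand":0},{"dp":[0,0,0],"dr":[0,0,0.5],"hand":0},{"dp":[0,0,0],"dr":[0,0,0],"hand":0},{"dp":[0,0,0],"dr":[0,0,0],"hand":0},{"dp":[0,0,0],"dr":[0,0,0],"hand":0}]'
python3 - <<'E'
from h import *
s=env.read_state(); print(s['tool_pos'],s['ft_force'],s['ft_torque'],s['joint_positions'][5],s['effort'][5])
E
```

```text
t: 17.5
tool_pos: [0.6686, -0.0362, 0.1572]
tool_rot: [-1.665, -2.664, -0.0]
ft_force: [-0.4, 0.1, -2.2]
gripper_width: 0.536
[ 0.66859976 -0.03617087  0.15719154] [-0.35780651  0.13775247 -2.24923487] [-0.03183426  0.01709352 -0.48562346] -0.5102685793980682 0.10176697047427297
t: 18.0
tool_pos: [0.6686, -0.0361, 0.1572]
tool_rot: [-1.574, -2.719, -0.0]
ft_force: [-0.2, 1.0, -1.5]
gripper_width: 0.531
[ 0.66858417 -0.03606069  0.15720002] [-0.20875764  0.95551265 -1.54151865] [ 0.20112207  0.08799093 -1.08215294] -0.5778541285812734 -1.049971729516983
```

The torque climbed to -1.08 N·m at +12°, so this direction is blocked. I'll turn the other way.

```bash

python3 -m inch '[{"dp":[0,0,0],"dr":[0,0,-0.8],"hand":0},{"dp":[0,0,0],"dr":[0,0,-0.8],"hand":0},{"dp":[0,0,0],"dr":[0,0,-0.8],"hand":0},{"dp":[0,0,0],"dr":[0,0,-0.8],"hand":0},{"dp":[0,0,0],"dr":[0,0,-0.8],"hand":0}]'
cat > st.py <<'E'
from h import *
s=env.read_state(); print('>>',s['tool_pos'].round(4),s['ft_force'].round(2),s['ft_torque'].round(3),s['joint_positions'][5].round(3),s['effort'][5].round(3))
E
python3 st.py
python3 -m inch '[{"dp":[0,0,0],"dr":[0,0,-0.8],"hand":0},{"dp":[0,0,0],"dr":[0,0,-0.8],"hand":0},{"dp":[0,0,0],"dr":[0,0,-0.8],"hand":0},{"dp":[0,0,0],"dr":[0,0,-0.8],"hand":0},{"dp":[0,0,0],"dr":[0,0,-0.8],"hand":0}]'
python3 st.py
```

```text
t: 18.5
tool_pos: [0.6687, -0.0359, 0.1572]
tool_rot: [-1.937, -2.474, 0.0]
ft_force: [0.2, 1.9, -2.8]
gripper_width: 0.53
>> [ 0.6687 -0.0359  0.1572] [ 0.18  1.9  -2.85] [ 0.214  0.052 -0.024] -0.298 -0.9
t: 19.0
tool_pos: [0.6687, -0.0359, 0.1572]
tool_rot: [2.262, 2.18, -0.0]
ft_force: [-0.2, 2.1, -3.1]
gripper_width: 0.532
>> [ 0.6687 -0.0359  0.1572] [-0.19  2.06 -3.14] [0.255 0.018 0.037] -0.019 -0.896
```

Torque is near zero, so it turns freely this way. I'll continue to the stop.

```bash

python3 -m inch '[{"dp":[0,0,0],"dr":[0,0,-0.9],"hand":0},{"dp":[0,0,0],"dr":[0,0,-0.9],"hand":0},{"dp":[0,0,0],"dr":[0,0,-0.9],"hand":0},{"dp":[0,0,0],"dr":[0,0,-0.9],"hand":0},{"dp":[0,0,0],"dr":[0,0,-0.9],"hand":0}]'
python3 st.py
python3 -m inch '[{"dp":[0,0,0],"dr":[0,0,-0.9],"hand":0},{"dp":[0,0,0],"dr":[0,0,-0.9],"hand":0},{"dp":[0,0,0],"dr":[0,0,-0.9],"hand":0},{"dp":[0,0,0],"dr":[0,0,-0.9],"hand":0},{"dp":[0,0,0],"dr":[0,0,-0.9],"hand":0}]'
python3 st.py
python3 -m inch '[{"dp":[0,0,0],"dr":[0,0,-0.5],"hand":0},{"dp":[0,0,0],"dr":[0,0,-0.5],"hand":0},{"dp":[0,0,0],"dr":[0,0,-0.5],"hand":0},{"dp":[0,0,0],"dr":[0,0,0],"hand":0},{"dp":[0,0,0],"dr":[0,0,0],"hand":0}]'
python3 st.py
```

```text
t: 19.5
tool_pos: [0.6689, -0.0359, 0.1573]
tool_rot: [2.575, 1.799, 0.0]
ft_force: [1.2, 1.1, -3.3]
gripper_width: 0.531
>> [ 0.6689 -0.0359  0.1573] [ 1.22  1.07 -3.33] [ 0.271 -0.087 -0.035] 0.296 -1.01
t: 20.0
tool_pos: [0.669, -0.0362, 0.1576]
tool_rot: [2.824, 1.374, 0.001]
ft_force: [-0.7, -1.2, -0.7]
gripper_width: 0.53
>> [ 0.669  -0.0362  0.1576] [-0.74 -1.18 -0.65] [-0.023  0.065  0.046] 0.61 -1.039
t: 20.5
tool_pos: [0.6688, -0.0364, 0.1575]
tool_rot: [2.891, 1.228, -0.0]
ft_force: [-1.1, -0.1, 0.2]
gripper_width: 0.53
>> [ 0.6688 -0.0364  0.1575] [-1.12 -0.08  0.19] [-0.164  0.219 -0.042] 0.711 0.093
```

```bash

python3 -m inch '[{"dp":[0,0,0],"dr":[0,0,-0.5],"hand":0},{"dp":[0,0,0],"dr":[0,0,-0.5],"hand":0},{"dp":[0,0,0],"dr":[0,0,-0.5],"hand":0},{"dp":[0,0,0],"dr":[0,0,0],"hand":0},{"dp":[0,0,0],"dr":[0,0,0],"hand":0}]'
python3 st.py
python3 -m inch '[{"dp":[0,0,0],"dr":[0,0,-0.5],"hand":0},{"dp":[0,0,0],"dr":[0,0,-0.5],"hand":0},{"dp":[0,0,0],"dr":[0,0,-0.5],"hand":0},{"dp":[0,0,0],"dr":[0,0,0],"hand":0},{"dp":[0,0,0],"dr":[0,0,0],"hand":0}]'
python3 st.py
```

```text
t: 21.0
tool_pos: [0.6683, -0.0365, 0.1574]
tool_rot: [2.951, 1.076, -0.001]
ft_force: [-4.2, -2.9, 2.7]
gripper_width: 0.529
>> [ 0.6683 -0.0365  0.1574] [-4.22 -2.9   2.68] [-0.461  0.73   0.462] 0.815 0.547
t: 21.5
tool_pos: [0.6686, -0.036, 0.1572]
tool_rot: [-3.003, -0.921, 0.0]
ft_force: [-2.9, -1.1, 0.3]
gripper_width: 0.533
>> [ 0.6686 -0.036   0.1572] [-2.9  -1.14  0.28] [0.19  0.501 1.048] 0.92 1.116
```

The hard stop is reached: torque +1.05 N·m about 74° from the start pose. I'll lift gently.

```bash

python3 -m inch '[{"dp":[0,0,0.1],"dr":[0,0,0],"hand":0},{"dp":[0,0,0.1],"dr":[0,0,0],"hand":0},{"dp":[0,0,0.1],"dr":[0,0,0],"hand":0},{"dp":[0,0,0.1],"dr":[0,0,0],"hand":0},{"dp":[0,0,0],"dr":[0,0,0],"hand":0}]'
python3 st.py
```

```text
t: 22.0
tool_pos: [0.6682, -0.0359, 0.164]
tool_rot: [-3.003, -0.917, 0.004]
ft_force: [-0.2, 0.3, -1.0]
gripper_width: 0.532
>> [ 0.6682 -0.0359  0.164 ] [-0.22  0.34 -1.04] [-0.04   0.006  0.012] 0.921 -0.034
```

```bash

python3 -m inch '[{"dp":[0,0,0.5],"dr":[0,0,0],"hand":0},{"dp":[0,0,0.5],"dr":[0,0,0],"hand":0},{"dp":[0,0,0.5],"dr":[0,0,0],"hand":0},{"dp":[0,0,0.5],"dr":[0,0,0],"hand":0},{"dp":[0,0,0.5],"dr":[0,0,0],"hand":0}]'
python3 -m inch '[{"dp":[0,0,0.4],"dr":[0,0,0],"hand":0},{"dp":[0,0,0.4],"dr":[0,0,0],"hand":0},{"dp":[0,0,0.3],"dr":[0,0,0],"hand":0},{"dp":[0,0,0],"dr":[0,0,0],"hand":0},{"dp":[0,0,0],"dr":[0,0,0],"hand":0}]'
python3 st.py
python3 - <<'E'
from org import *
im,d,K,T,m=cam('scene'); P=world(d,K,T); a=cv2.resize(im[110:270,225:385],None,fx=3.5,fy=3.5,interpolation=cv2.INTER_CUBIC); cv2.imwrite('pics/c6.png',a)
q=P[(P[...,2]>.178)&(P[...,2]<.222)&(np.hypot(P[...,0]-.669,P[...,1]+.036)<.04)&(d>0)]
print('stem pts',len(q),np.median(q,0) if len(q) else '',q[:,2].min() if len(q) else '')
q=P[(P[...,2]>.16)&(P[...,2]<.185)&(np.hypot(P[...,0]-.684,P[...,1]+.144)<.04)&(d>0)]
print('round cap',(q.min(0)+q.max(0))/2)
im,d,K,T,m=cam('side'); L=loc(world(d,K,T)); b=cv2.resize(im[120:310,220:440],None,fx=2.9,fy=2.9); cv2.imwrite('pics/s6.png',b)
q=L[(L[...,2]>.043)&(L[...,2]<.06)&(L[...,0]<-.05)&(L[...,0]>-.21)&(abs(L[...,1])<.12)&(d>0)]
print('front',np.percentile(q,[1,5],axis=0).round(4).tolist())
E
```

```text
t: 22.5
tool_pos: [0.6691, -0.0362, 0.232]
tool_rot: [3.004, 0.917, 0.003]
ft_force: [-0.0, -0.5, 0.1]
gripper_width: 0.529
t: 23.0
tool_pos: [0.6686, -0.0361, 0.257]
tool_rot: [-3.005, -0.917, 0.001]
ft_force: [0.8, 0.2, -1.2]
gripper_width: 0.533
>> [ 0.6686 -0.0361  0.257 ] [ 0.85  0.22 -1.2 ] [-0.023  0.018  0.003] 0.922 0.0
stem pts 23 [ 0.67011782 -0.03322059  0.21211376] 0.20218161364511478
round cap [ 0.68589044 -0.14257496  0.1717858 ]
front [[-0.0783, -0.1172, 0.0436], [-0.0771, -0.109, 0.046]]
```

View pics/c6.png

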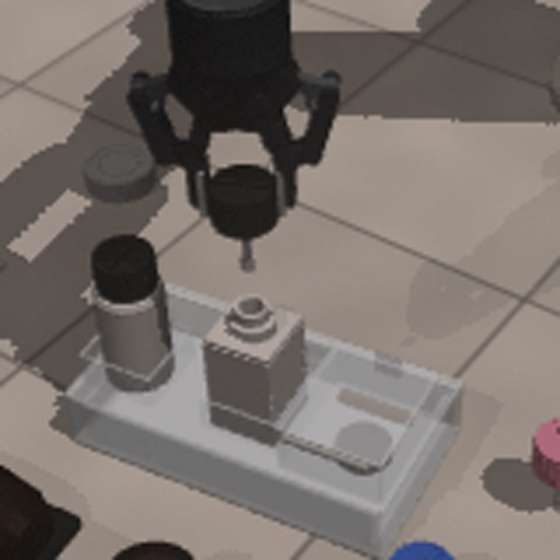

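View pics/s6.png

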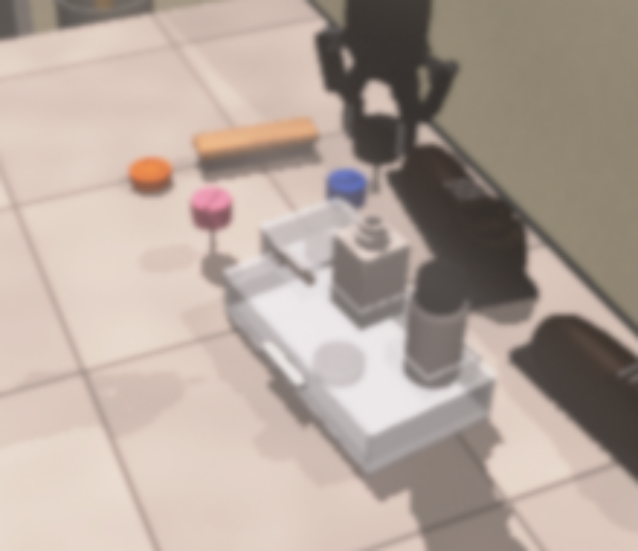

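The cap at (243,203) is held upright. Its stem foot at (247,266) is about 0.20 m up, roughly 32 mm above the open mouth at (250,305) and on its axis. The drawer is still shut with the tin inside, and the round cap has not moved. The arm is still, so I'm handing in.

```bash
python3 st.py; python3 -c "
from cell import env
print(env.finish_job())"
```

```text
>> [ 0.6683 -0.0361  0.2565] [-0.55  0.21 -0.73] [ 0.042 -0.007  0.055] 0.922 0.0
the job is handed in; nothing more can be done
None
```

The job is done and handed in at about 23 s on the robot's clock; the hand-in gave no verdict.

- **Tin and drawer:** I set the small plain tin flat in the open drawer. I then pushed the drawer slowly shut until it met its stop at about 8 N. The tin shows through the deck, inside the shut drawer.
- **Cap:** Turning it counter-clockwise hit a stop after a few degrees. Clockwise it turned freely to a stop, with the gripper about 74° round from where it started rather than the stated 65°; the grip may have slipped a little against the first stop. It then lifted off at about 1 N.
- **Last checks:**
  - The cap is gripped (45 mm opening) and upright over the open bottle.
  - The lowest point measured on the stem is about 33 mm above the mouth, within a few millimetres of its axis.
  - The drawer front reads as shut, to within the 2–3 mm accuracy of the cameras.
  - The round cap measures within 2 mm of where it was.
  - The large tin, the brush and the shoe horn were not touched. I did not measure them again at the end, and the horn is not in the final crops.

No check failed.

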